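Shut the shaker flaps and unscrew the tight red cap for a refill

TASK

The spice shaker with the red cap is to be refilled where it stands in the rack. First press the open flaps of the red and the green cap fully shut, so that no spice dust gets in; then unscrew the tight red cap anticlockwise, the square opening of the rack keeping the jar from turning, and once the thread has let go lift it straight up off the neck. Finish while still gripping the cap: hold it level and still over the jar's mouth, its lower edge about 2 cm above the mouth, so that the dust in it falls back into the jar; all jars stay seated in the rack and the refill jar, tape roll and marker are left alone.

Things in the scene. Friction and masses are not known exactly. Their poses are not given: they have to be found in the camera images.
- rack: stainless rack, 88 x 314 mm, fixed to the worktop, with three square openings 59 x 59 mm in a row along its y axis, 105 mm apart (at y = -105, 0, +105 mm). Origin: middle of its underside; z up. A jar in it stands on the base plate 6 mm above the worktop; the plate with the openings ends 46 mm above the worktop; a thin wire handle at each end reaches 67 mm
- red_jar: the nearly empty clear square jar, 56 x 56 mm, 82 mm high to its shoulder, loose in one opening of the rack, 0.11 to 0.22 kg. Origin: middle of its underside; z up. Round neck 35 mm wide (threads 42 mm). Pulled up with the cap still threaded, the jar comes out of the rack; twisted, it jams in its square opening after about 3 degrees
- red_cap: loose red screw cap on the red jar, 50 g: round ribbed skirt 52 mm in diameter, 26 mm high. Origin: middle of its lower edge, 85 mm above the jar's origin when screwed tight (91 mm above the worktop; skirt top at 117 mm); z up; its moving flap is on its +x side. Screwed tight, its x axis agrees with the jar's
- red_cap_grip (a point): middle of the red cap, half-way up its skirt: take the skirt here from above, firmly (40 to 80 N). Tight at first (0.2 to 0.4 N m), the cap climbs 2 mm as it turns anticlockwise seen from above, and is free after 1.0 rad; turned 1.1 to 1.7 rad in all it lifts straight off, farther on its lugs run against the next thread start. Let go part way, it stays as it is
- red_mouth (a point): centre of the red jar's mouth, level with the top of its white sealing ring when the cap is off: 106 mm above the jar's origin, 21 mm above the lower edge of the tight cap
- red_flap (a joint): opening angle of the red cap's flap, rad: 0 shut, grows as it rises (stiff hinge, stays where left, 1 N at the lip moves it, 1.75 fully open)
- red_flap_lip (a point): top of the raised thumb lip of the red flap; when shut 20 mm from the cap's axis and 31 mm above the cap's lower edge. The half-round flap is 46 mm wide; its hinge line runs along the cap's y axis, 3.5 mm from the cap's axis on the flap's side and 27 mm above the cap's lower edge; the lip is 16.5 mm out from the hinge line
- green_shaker: full shaker of the same make in another opening of the rack: square jar with a green cap (one piece for this job), 116 mm to the top of the cap's skirt when standing 6 mm up in the rack. Origin: middle of its underside; z up; its open flap is on its +x side, hinge line 3.5 mm from the axis and 111 mm above the origin
- green_flap (a joint): opening angle of the green cap's flap, rad, as for the red one
- green_flap_lip (a point): top of the raised thumb lip of the green flap, 20 mm from the shaker's axis when shut, 115 mm above the shaker's origin then
- yellow_shaker: full shaker of the same make with a yellow cap whose flaps are shut, in the third opening; leave it alone. Origin: middle of its underside
- refill_jar: round spice jar with a red cap, 44 x 44 x 105 mm, standing on the worktop beside the rack; leave it alone. Origin: middle of its underside
- label_roll: roll of cream tape lying flat, 98 mm across, 25 mm high; leave it alone. Origin: middle of its underside
- felt_marker: white and black marker pen lying on the worktop, 135 mm long, 17 mm thick; leave it alone. Origin: middle of its underside
Not all that is in view belongs to the job. Leave any black, pink or yellow look-alike of the red_cap alone.

How it is judged (in metres and radians):
On the way, in this order (a step that is already met when the one before it is completed fails the run):
1. both open flaps pressed shut, the red cap still screwed on (value of joint each of red_flap, green_flap below 0.15 rad and angle between the x axis of red_cap and the x axis of red_jar, either way round below 0.5 rad), for 0.2 s.
2. the red cap turned free while still down on the neck, its flap shut (angle between the x axis of red_cap and the x axis of red_jar, either way round above 0.85 rad and z of red_cap in the frame of red_jar below 0.095 m and value of joint red_flap below 0.15 rad), for 0.05 s.
At the end, for the whole second after the job is handed in: the red cap hangs in the fingers clear of the jar, lower edge 5 to 40 mm above the mouth, axis within 12 mm of the jar's, level within 0.15 rad, still (under 20 mm/s); red and green flaps shut (under 0.15 rad); all jars seated (raised under 4 mm), upright within 0.1 rad (z of red_cap in the frame of red_jar between 0.111 and 0.146 m and horizontal distance between red_cap and red_jar below 0.012 m and angle between red_cap's own z axis and vertical below 0.15 rad and linear speed of red_cap below 0.02 m/s and contact force between the fingers and red_cap above 3 N and contact force between red_cap and red_jar below 0.1 N and value of joint each of red_flap, green_flap below 0.15 rad and z of each of red_jar, green_shaker, yellow_shaker in the frame of rack below 0.01 m and angle between each of red_jar, green_shaker, yellow_shaker's own z axis and vertical below 0.1 rad); the arm keeps its last pose, push and grip.
It fails at once if a jar pulled more than 12 mm up out of its seat in the rack (z of any of red_jar, green_shaker, yellow_shaker in the frame of rack above 0.018 m).
It fails at once if the refill jar, tape roll or marker moved more than 20 mm (distance of any of refill_jar, label_roll, felt_marker from where it was at the start of the episode above 0.02 m).
It also fails if it takes over 51 s, if anything falls off the work surface, if the arm or the gripper's body presses on something with over 40 N, if the wrist force passes 120 N, or if a joint passes its speed limit or range.

ROBOT

A 7-joint arm with a two-finger parallel gripper is mounted at the origin on a cart in front of the work surface, level with it; the furniture and walls round the work are solid. World frame = base frame: x ahead of the robot, y to its left, z up, the work surface at z = 0. Lengths are in mm, angles in rad, forces in N, time in s.
With the tool pointing down it reaches from about 425 to 875 mm from the base axis. Payload 8.4 kg.
Tool frame: the origin (TCP) lies midway between the tips of the shut fingers; the grasp point (between the pads) lies tcp_to_grasp behind it (tcp_to_grasp is the distance from the TCP to the grasp point, in mm); z points along the fingers, y is the line along which they close (so a half turn about z gives the same grasp; the last joint's range is limited). The gripper opens to 85 mm and grips with 20 to 120 N. Pads are 22 mm wide; open, the fingers measure 114 mm over their backs; the gripper's body (76 mm by 85 mm) begins 54 mm behind the grasp point. The pads swing forward as they close: fully open they stand 13 mm farther back than shut.
Start: joints at [1.134, 0.333, 0.04, 1.465, -0.013, 1.343, -0.059], TCP at [215.395, -613.245, 231.308] pointing down, gripper open.
Joint ranges: [-2.58, 2.58], [-0.38, 2.09], [-1.3, 1.39], [0.25, 2.4], [-1.5, 4.64], [0.08, 2.09], [-2.65, 2.65]. Speed limits (rad/s): [2.22, 2.22, 2.79, 2.79, 3.14, 3.14, 3.14].

INTERFACE

Orientations are given as a 3x3 rotation matrix whose columns are the frame's x, y, z axes.
In Python, from cell import read_state, get_image, hand_in, tcp_to_grasp gives the robot as it stands. The module is installed in compiled form; this text tells all that it offers.
- The arm moves only by the shell command python3 -m pendant 'ROWS' [OPENING] [FORCE]. ROWS is JSON, a list that holds one entry, the list of rows, each a list of 4 numbers: the shift along the tool's x, y, z as a fraction of full scale, then the turn about the tool's z as a fraction of full scale. In form: [[[dx, dy, dz, twist], ...]]. A call has 1 to 20 rows; each row shifts and turns the commanded pose from where the row before left it, along the tool's axes as they then stand; what a row does not reach is not made up. Full scale, the value 1, is 0.03 m for a shift and 180 degrees for a turn. A row lasts 1/12 s, in which the tool goes at most 41.7 mm and 7.16 degrees, less where a joint would pass 70% of its speed; a pose out of reach is approached as far as the arm can. A call with a number of a shift or a turn outside -1 to 1 is refused whole. A call with a gripper value outside its range is refused whole. OPENING is the opening, from 0 (shut) to 1 (fully open), set as the call begins (- or left out, the last holds). The fingers move at their own pace and stop on an object; FORCE is the grip in N (left out, the last holds). Time passes only in rows, so rows that do not move let the fingers close. It gives the time, the measured TCP pose, the force, the opening and the grip force at its end, in the units of the state.
- read_state(): the state, without advancing time (a new reading comes with each control period).
- get_image(name): name is "side" or "top"; returns a dict with "frame" (384x512x3 uint8, red, green, blue), "depth" (384x512 float32, mm along the optical axis (not along the pixel's ray), 0 where there is no reading), "camera_matrix" (3x3 intrinsics, pixels), "origin" and "rotation" of the camera in the world. Camera axes: x right, y down, z forward; pixel columns grow to the right and rows downward; lengths in mm; the calibration is good to about 2 mm. A picture is of the moment at which its call begins.
- hand_in(): hands the job in; it is judged then, once.
The state is a dict: "clock": time; "joint_pos": joint angles; "joint_vel": joint speeds; "tau": joint torques, N m; "ee_pos": TCP position; "eef_rot": TCP orientation; "force": force on the tool from outside, world axes, zero at the start; "torque": the same for the moment, N m; "width": finger opening in mm; "grasp_force": force on a finger pad.
Only numpy, scipy, OpenCV 4.12 (cv2) and the standard library are available. Lean on these libraries where they do the work, as an engineer would, in place of code of your own. Each camera call takes 0.05 s, during which the arm holds its last target. There are 200 camera calls.

## Working session

There is one attempt and no reset: what is moved stays moved. The work goes in short steps, Python scripts to look and compute and a shell command to move; the robot and the scene stay as the last step left them, time stands still between calls to the robot, and variables do not carry over. Pictures are saved under pics/ and viewed, at most 10 in all, crops included, and the job is handed in when it is done.

```bash
mkdir -p pics; python3 - <<'E'
from cell import *
import cv2,numpy as np,pickle
for n in("side","top"):
    d=get_image(n);pickle.dump(d,open(n+".pkl","wb"));cv2.imwrite(f"pics/{n}0.png",d["frame"][...,::-1])
    print(n,d["camera_matrix"].tolist(),d["origin"],d["rotation"])
s=read_state();print(s,tcp_to_grasp)
E
```

```text
side [[422.37971023696446, 0.0, 254.61031657076396], [0.0, 422.37971023696446, 197.06953267563676], [0.0, 0.0, 1.0]] [ 106.71963309 -833.98917246 1178.67668957] [[ 0.89522783 -0.32859008  0.30099118]
 [-0.44525475 -0.6865305   0.57482526]
 [ 0.01775775 -0.64861732 -0.76090751]]
top [[480.66148044050533, 0.0, 258.95904058057886], [0.0, 480.66148044050533, 193.10974908919997], [0.0, 0.0, 1.0]] [-307.6055554  -224.43887468 1354.16307991] [[ 0.23830999 -0.80736237  0.53979103]
 [-0.97118522 -0.19652984  0.13481577]
 [-0.00276014 -0.55636502 -0.83093342]]
{'clock': 0.1, 'joint_pos': array([ 1.1337963 ,  0.3338306 ,  0.03983172,  1.46619804, -0.01339869,
        1.34331684, -0.0585236 ]), 'joint_vel': array([ 6.62392017e-04,  1.87872939e-03,  6.85185283e-04, -1.79423949e-03,
       -1.52749471e-03, -5.35909881e-05,  8.97882082e-04]), 'tau': array([ 5.49010423e-03, -6.60017753e+01,  1.37154993e+00, -4.06469429e+01,
        1.72572630e-02,  9.08343267e-03, -1.18789371e-04]), 'ee_pos': array([ 215.27572201, -612.86334385,  230.50843185]), 'eef_rot': array([[ 9.43485957e-01,  3.31412010e-01, -5.73613255e-04],
       [ 3.31412495e-01, -9.43484963e-01,  1.37235771e-03],
       [-8.63796527e-05, -1.48490283e-03, -9.99998894e-01]]), 'force': array([-0.53843993,  0.24703734,  0.68726795]), 'torque': array([0.01498863, 0.01146073, 0.02913434]), 'grasp_force': 0.0, 'width': 85.64551091360605} 18.700000000000003
```

View pics/top0.png

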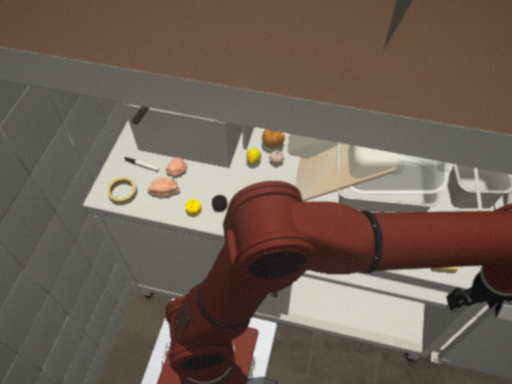

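View pics/side0.png

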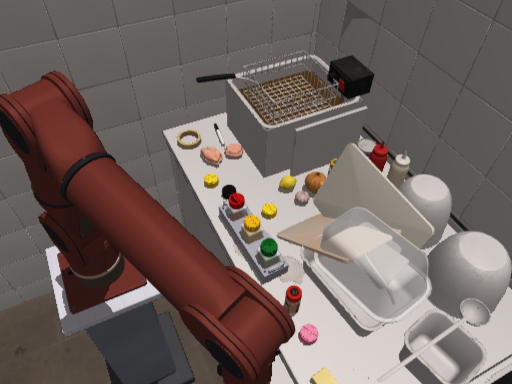

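The side view shows the rack from (222,205) to (285,270). Candidates:
- Red cap on the rack at (236,200): chosen.
- Red-capped refill jar at (293,297), beside the rack: leave alone.
- Black cap at (228,190), pink at (309,333), yellow at (211,180) and (269,210): look-alikes, leave alone.

The green cap is at (268,247). In the top view the arm hides the rack.

```bash
cat > h.py <<'E'
import cv2,numpy as np,pickle
from cell import *
def ray(d,uv):
    K=d["camera_matrix"];r=np.linalg.inv(K)@np.array([uv[0],uv[1],1.]);return np.array(d["rotation"])@r
def onz(d,uv,z):
    r=ray(d,uv);o=np.array(d["origin"]);return o+r*(z-o[2])/r[2]
def proj(d,p):
    c=np.array(d["rotation"]).T@(np.array(p)-d["origin"]);q=d["camera_matrix"]@c;return q[:2]/q[2]
def cloud(d):
    z=d["depth"];h,w=z.shape;v,u=np.mgrid[:h,:w];K=d["camera_matrix"]
    c=np.stack([(u-K[0,2])/K[0,0]*z,(v-K[1,2])/K[1,1]*z,z],-1);return c@np.array(d["rotation"]).T+d["origin"]
def masks(d):
    hsv=cv2.cvtColor(d["frame"],cv2.COLOR_RGB2HSV);H,S,V=cv2.split(hsv)
    return {"red":((H<6)|(H>174))&(S>190)&(V>60),"green":(H>45)&(H<85)&(S>120),"yellow":(H>20)&(H<32)&(S>150)}
def crop(d,x0,y0,x1,y1,k,name):
    cv2.imwrite("pics/"+name,cv2.resize(d["frame"][y0:y1,x0:x1,::-1],None,fx=k,fy=k,interpolation=cv2.INTER_CUBIC))
E
python3 - <<'E'
from h import *
d=pickle.load(open("side.pkl","rb"));P=cloud(d);m=masks(d)
crop(d,205,175,325,315,4,"c1.png")
for c in m:
    k=m[c].copy();k[:175]=0;k[320:]=0;k[:,:205]=0;k[:,325:]=0
    n,l,st,ce=cv2.connectedComponentsWithStats(k.astype(np.uint8))
    for i in range(1,n):
        if st[i,4]>15:
            q=P[l==i];print(c,st[i],ce[i].round(1),"cloud med",np.median(q,0).round(),"min",np.percentile(q,3,axis=0).round(),"max",np.percentile(q,97,axis=0).round())
E
```

```text
red [229 192  15  17 189] [236.1 200.3] cloud med [467. -20. 117.] min [445. -37.  71.] max [491.  40. 134.]
red [287 286  14  16 143] [293.3 294.2] cloud med [ 469. -391.  105.] min [ 454. -406.   94.] max [ 492. -367.  110.]
green [261 238  16  19 236] [268.5 247.2] cloud med [ 476. -227.  118.] min [ 456. -246.  101.] max [ 498. -209.  132.]
yellow [205 175  13  13 150] [211.  180.8] cloud med [453. 178.  26.] min [431. 162.   7.] max [476. 205.  32.]
yellow [280 176  16  14 163] [287.5 182.5] cloud med [696.  36.  41.] min [672.  20.  25.] max [727.  59.  52.]
yellow [262 204  15  15 177] [268.9 210.6] cloud med [581. -39.  26.] min [560. -59.   8.] max [605. -13.  32.]
yellow [245 215  15  14 139] [251.9 220.8] cloud med [ 474. -117.  118.] min [ 455. -137.  113.] max [495. -96. 123.]
```

View pics/c1.png

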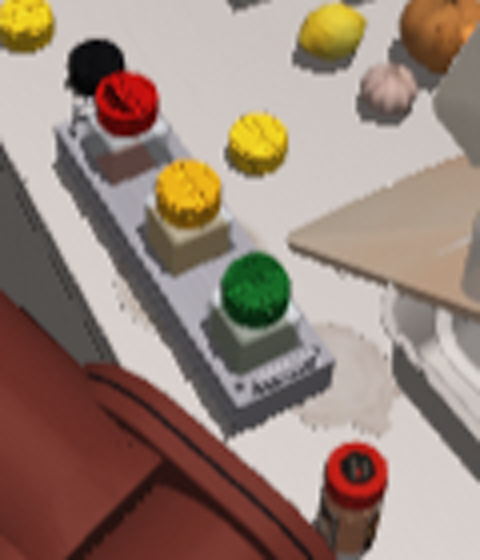

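The crop confirms the choice. The red cap at crop (127,103) sits on a clear jar in the rack's far-left opening, yellow is in the middle and green at the near end. The refill jar at (356,475) stands apart. Next, flap geometry from depth and a bigger crop.

```bash
python3 - <<'E'
from h import *
d=pickle.load(open("side.pkl","rb"));P=cloud(d);m=masks(d)
a=d["frame"][188:214,224:250,::-1];b=d["frame"][234:260,256:282,::-1];c=d["frame"][208:234,240:266,::-1]
o=np.hstack([cv2.resize(x,(266,266),interpolation=cv2.INTER_CUBIC) for x in(a,b,c)])
cv2.imwrite("pics/caps.png",cv2.convertScaleAbs(o,alpha=1.6,beta=10))
for n,(x0,y0) in{"r":(228,191),"g":(260,237),"y":(244,213)}.items():
    print(n,"origin px",x0,y0)
    print(P[y0:y0+18,x0:x0+17,2].round().astype(int))
# rack: points at z 40..50 near rack
S=(abs(P[...,2]-46)<3)&(P[...,0]>400)&(P[...,0]<540)&(P[...,1]>-310)&(P[...,1]<70)
S[:, :215]=0
q=P[S][:,:2].astype(np.float32);print(len(q),cv2.minAreaRect(q))
E
```

```text
r origin px 228 191
[[  25   28   25   35   29   26   31   29   -4    2   -3    1   -1    1
     3    0    3]
 [  31   25   27   26   29   28   28   26    0    2    1   -3   -1    0
     6   -1    1]
 [  28   19   29   26   25   21   26  120  113  117    0   -2    0   -1
    -2   -1   -1]
 [  28   31   27   24  128  116  120  115  117  117  118  121  120    1
    -1   -1    1]
 [  23   24   20  118  137  134  121  121  121  118  123  123  120  121
    -6   -1   -6]
 [  21 1179  117  117  116  131  129  118  120  118  120  119  124  122
   124   -3    0]
 [  15  118  111  116  117  135  134  114  121  116  119  125  117  118
   118  112    2]
 [   8  119  116  115  114  116  138  124  118  115  119  118  119  121
   119  122    3]
 [   4  113  114  116  116  115  118  135  116  118  119  118  118  116
   122  116   -3]
 [  65  113  117  118  116  117  116  118  128  118  116  123  121  118
   120  116   -2]
 [  -2  116  118  118  116  115  118  117  127  126  119  117  119  115
   118  119   -3]
 [  82  113  113  117  118  117  114  119  120  124  116  119  120  120
   114  112   -6]

[... 3228 characters left out ...]
  118  121  116  113  118  121  118
   116  116   -2]
 [ 109  116  119  115  115  117  117  118  124  114  116  120  120  119
   115  108   43]
 [ 100  112  118  112  117  120  112  118  117  119  117  114  117  118
   110  107   86]
 [ 100  109  109  113  117  115  117  114  118  113  116  112  115  114
   104   95   86]
 [  88   97  105  107  109  112  116  112  113  113  112  107  109  105
   100   89   82]
 [  86   99  103  104  114  105  111  109  108  106  106  104  104  101
    97   91   89]
 [  88   89   97  100   99  100  107  104  106  103  101  100   98   95
    90   84   86]]
671 ((473.9259338378906, -117.09596252441406), (89.19740295410156, 314.7138977050781), 2.877293348312378)
```

View pics/caps.png

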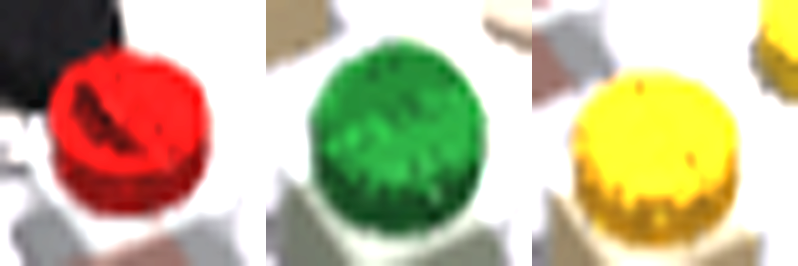

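```bash
python3 - <<'E'
from h import *
d=pickle.load(open("side.pkl","rb"));P=cloud(d)
for n,c,(x0,y0,x1,y1) in(("r",np.array([468.6,-12.2]),(228,191,245,205)),("g",np.array([479.2,-222.]),(260,237,277,246))):
    q=P[y0:y1,x0:x1].reshape(-1,3)
    e=q[(q[:,2]>85)&(q[:,2]<160)]
    top=P[y0:y0+18,x0:x0+17].reshape(-1,3);top=top[(abs(top[:,2]-117)<5)];print(n,"top circle",cv2.minEnclosingCircle(top[:,:2].astype(np.float32)))
    s=e[e[:,2]>124]; r=np.c_[s[:,:2]-c,s[:,2]]
    print(r.round(0).astype(int).tolist())
    mu=r.mean(0);u,w,v=np.linalg.svd(r-mu);print("mean",mu.round(1),"sv",w.round(1),"axes",v.round(2).tolist())
E
```

```text
r top circle ((469.9773254394531, -11.85309886932373), 27.724384307861328)
[[-7, 16, 128], [-12, 5, 137], [-8, 6, 134], [-9, 4, 131], [-6, 4, 129], [-12, -3, 135], [-9, -3, 134], [9, -4, 125], [-12, -10, 138], [-5, -1, 124], [-10, -13, 135], [-6, -13, 128], [-8, -16, 127], [-5, -17, 126]]
mean [ -7.1  -3.3 130.8] sv [35.  23.2  9. ] axes [[-0.06, 0.99, 0.09], [0.78, 0.1, -0.62], [0.62, -0.03, 0.78]]
g top circle ((478.0682067871094, -223.7051239013672), 25.723230361938477)
[[6, 16, 132], [9, 16, 130], [11, 14, 131], [-2, 15, 133], [1, 13, 134], [4, 13, 131], [7, 12, 131], [11, 13, 128], [14, 12, 127], [17, 11, 127], [-8, 15, 132], [-6, 13, 134], [-3, 12, 132], [-1, 9, 135], [5, 15, 124], [7, 11, 127], [9, 9, 129], [11, 7, 129], [16, 9, 124], [-11, 16, 128], [-10, 11, 133], [-7, 11, 132], [-3, 13, 126], [0, 12, 126], [3, 11, 124], [6, 9, 125], [-14, 10, 132], [-10, 12, 126], [-7, 11, 126], [-2, 7, 128], [4, 7, 125], [-17, 11, 127], [-14, 11, 125], [-11, 9, 127], [-17, 4, 126]]
mean [ -0.   11.5 128.8] sv [56.9 20.7 14.1] axes [[-1.0, -0.05, 0.04], [-0.01, -0.55, -0.84], [0.06, -0.83, 0.55]]
```

Rack centre ≈ (474,−117), turned 2.9°. That puts the red cap at (468.6,−12.2) and the green at (479.2,−222). The red flap stands open (~1.1 rad) on the world −x side, and the green flap on the world +y side. I'll go above the green flap with the fingers shut.

```bash
python3 -m pendant '[[[0.75,-0.58,0,0],[0.75,-0.58,0,0],[0.75,-0.58,0,0],[0.75,-0.58,0,0],[0.75,-0.58,0,0],[0.75,-0.58,0,0],[0.75,-0.58,0,0],[0.75,-0.58,0,0],[0.75,-0.58,0,0],[0.75,-0.58,0,0],[0.75,-0.58,0,0],[0.75,-0.58,0,0],[0.75,-0.58,0,0],[0.75,-0.58,0,0],[0.75,-0.58,0,0],[0.75,-0.58,0,0],[0.75,-0.58,0,0],[0,0,0,0],[0,0,0,0]]]' 0 40
cat > st.py <<'E'
from h import *
import sys
np.set_printoptions(suppress=True,precision=2)
s=read_state();p=s["ee_pos"];R=s["eef_rot"]
print("t",s["clock"],"tcp",p,"yaw",np.degrees(np.arctan2(R[1,0],R[0,0])).round(1),"tilt",R[:,2].round(3),"F",s["force"],"T",s["torque"],"w",s["width"],"g",s["grasp_force"],"q7",s["joint_pos"])
if len(sys.argv)>1:
    t=np.array([float(a) for a in sys.argv[1:4]]);print("shift in rows units",R.T@(t-p)/30)
E
python3 st.py 478.5 -209 150
```

```text
clock: 1.68
ee_pos: [478.8, -205.7, 231.0]
eef_rot: [[0.942, 0.335, -0.0], [0.335, -0.942, 0.001], [-0.0, -0.001, -1.0]]
force: [-0.6, -1.1, 0.4]
width: 0.3
grasp_force: 0.0
t 1.6833 tcp [ 478.81 -205.74  231.03] yaw 19.6 tilt [-0.  0. -1.] F [-0.55 -1.08  0.44] T [-0.04  0.01 -0.05] w 0.2749395774089944 g 0.0 q7 [ 0.62  0.09 -0.32  1.76  0.03  1.29 -0.93]
shift in rows units [-0.05  0.1   2.7 ]
```

```bash
python3 -m pendant '[[[-0.05,0.1,0.7,0.031],[0,0,0.7,0.031],[0,0,0.7,0.031],[0,0,0.7,0],[0,0,0,0],[0,0,0.2,0],[0,0,0.15,0],[0,0,0.15,0],[0,0,0.15,0],[0,0,0,0]]]'; python3 st.py 478.5 -209 121
```

```text
clock: 2.52
ee_pos: [477.8, -210.8, 127.6]
eef_rot: [[0.999, 0.046, -0.0], [0.046, -0.999, -0.0], [-0.0, 0.0, -1.0]]
force: [0.1, 0.3, -0.0]
width: -0.2
grasp_force: 0.1
t 2.5167 tcp [ 477.78 -210.77  127.58] yaw 2.6 tilt [-0. -0. -1.] F [ 0.08  0.31 -0.  ] T [ 0.    0.06 -0.01] w -0.17847955682871003 g 0.08498534036334604 q7 [ 0.61  0.18 -0.3   1.89  0.06  1.09 -1.24]
shift in rows units [ 0.03 -0.06  0.22]
```

```bash
python3 -m pendant '[[[0,-0.06,0.08,0],[0,0,0.07,0],[0,0,0.07,0],[0,0,0,0]]]'; python3 st.py 478.5 -209 121; python3 - <<'E'
from h import *
d=get_image("side");crop(d,210,150,330,290,4,"g1.png")
E
```

```text
clock: 2.85
ee_pos: [477.7, -208.8, 121.0]
eef_rot: [[0.999, 0.046, -0.0], [0.046, -0.999, 0.0], [-0.0, -0.0, -1.0]]
force: [0.4, -0.1, -0.6]
width: 0.1
grasp_force: 0.0
t 2.85 tcp [ 477.74 -208.77  120.97] yaw 2.6 tilt [-0.  0. -1.] F [ 0.41 -0.11 -0.55] T [ 0.01 -0.    0.02] w 0.12794177657164962 g 0.023660191745875636 q7 [ 0.6   0.18 -0.3   1.9   0.06  1.07 -1.25]
shift in rows units [ 0.02  0.01 -0.  ]
```

View pics/g1.png

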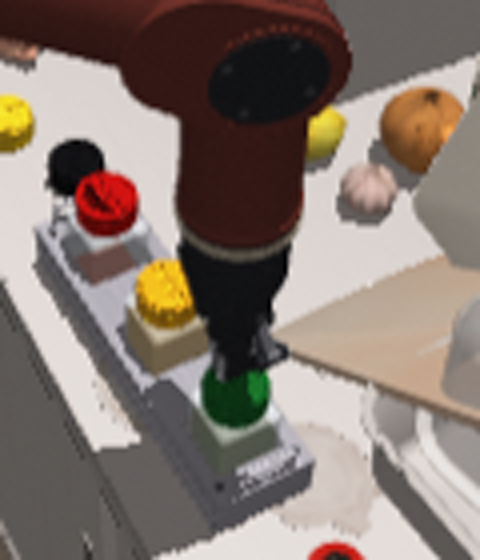

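The shut fingertips are on the green cap's far half, at crop (237,370). I'll keep going until the force shows the stop.

```bash
for i in 1; do python3 -m pendant '[[[0,0,0.05,0],[0,0,0.05,0],[0,0,0,0]]]'; done; python3 st.py
```

```text
clock: 3.15
ee_pos: [478.2, -208.7, 119.0]
eef_rot: [[0.999, 0.046, 0.001], [0.046, -0.999, -0.0], [0.001, 0.0, -1.0]]
force: [-2.3, 2.7, 7.1]
width: -0.0
grasp_force: 3.7
t 3.15 tcp [ 478.17 -208.74  118.98] yaw 2.6 tilt [ 0. -0. -1.] F [-2.34  2.66  7.14] T [0.51 0.56 0.02] w -0.031227239486160407 g 3.7451766844606027 q7 [ 0.6   0.18 -0.31  1.9   0.06  1.07 -1.25]
```

```bash
python3 -m pendant '[[[0,0,0.05,0],[0,0,0,0],[0,0,-0.6,0],[0,0,-0.7,0],[-0.05,-0.73,0,0],[-0.05,-0.73,0,0],[-0.05,-0.73,0,0],[-0.05,-0.73,0,0],[-0.05,-0.73,0,0],[-0.05,-0.73,0,0],[-0.05,-0.73,0,0],[-0.05,-0.73,0,0],[-0.05,-0.73,0,0],[0,0,0,0],[0,0,0,0]]]'; python3 st.py 455.6 -12.9 121; python3 - <<'E'
from h import *
d=get_image("side");P=cloud(d)
print(P[232:256,256:280,2].round().astype(int))
E
```

```text
clock: 4.4
ee_pos: [455.2, -11.8, 155.8]
eef_rot: [[0.999, 0.048, 0.0], [0.048, -0.999, -0.0], [0.0, 0.0, -1.0]]
force: [-0.7, -0.1, 0.0]
width: 0.2
grasp_force: 0.0
t 4.4 tcp [455.22 -11.83 155.77] yaw 2.7 tilt [ 0. -0. -1.] F [-0.68 -0.1   0.04] T [-0.05 -0.01 -0.02] w 0.16842212263972126 g 0.0 q7 [ 0.41  0.02 -0.48  1.99  0.01  1.13 -1.6 ]
shift in rows units [0.01 0.04 1.16]
[[  90   90   82   83   79   74   73   43   46   46   -4    2    2    1
     0    4    1   -4    6   -1   -7   -1    0    9]
 [  86   83   79   79   76   71   64   43   46   42    1   -1    0    1
     0   -5   -5   -4    2    0    1   13   11   14]
 [  82   77   78   77   70   69   64   49   46   45   41    5   -1   -5
     5    3    0    3   -3    1   -4   24   16   19]
 [  76   71   74   73   65   62   57   43   48   47   44   47    3    1
    -3    1    2   -1   -2   -2   15   23   24   21]
 [  67   69   66   61   55   57   50   46   46   45   46   48    1    2
     2    0    0   -4    3   -2    0   20   25   28]
 [  60   64   56   52   56   48   44   42   45   47   45   43   45   -4
     0    3   -3   -1
[... 1582 characters left out ...]
8  118  119  120  117
   120  123  120  117  116  116  105   85   -1   -4]
 [  44   79   84   82   94  107  110  111  114  120  118  119  121  119
   121  120  115  113  117  115  105   84   50   -1]
 [  49   76   79   86   85  101  105  105  108  116  114  114  115  115
   113  119  117  113  112  104   99   83   85   51]
 [  48   72   81   84   91   93   97  103  105  110  111  115  112  115
   114  111  110  108  108   98   87   89   89   85]
 [  41   64   73   82   85   88   96  100  102  104  103  108  107  107
   108  105  101  102   98   90   91   88   87   83]
 [  42   59   71   75   83   87   87   95   97  100  102  101  100  100
   103  104  101   96   95   81   87   89   86   81]]
```

Green is shut: the cap is flat at 115–122 mm. Now the red flap.

```bash
python3 -m pendant '[[[0,0,0.3,0],[0,0,0.2,0],[0,0,0.15,0],[0,0,0.15,0],[0,0,0.15,0],[0,0,0.15,0],[0,0,0.05,0],[0,0,0.04,0],[0,0,0.04,0],[0,0,0,0]]]'; python3 st.py
```

```text
clock: 5.28
ee_pos: [456.5, -13.2, 122.3]
eef_rot: [[0.999, 0.045, 0.002], [0.045, -0.999, -0.002], [0.002, 0.002, -1.0]]
force: [-18.3, -0.6, 45.3]
width: -0.1
grasp_force: 22.8
t 5.2833 tcp [456.5  -13.23 122.28] yaw 2.6 tilt [ 0. -0. -1.] F [-18.32  -0.55  45.34] T [-0.1   3.6   0.04] w -0.11165753661994726 g 22.83487569540739 q7 [ 0.41  0.06 -0.49  2.03  0.03  1.05 -1.62]
```

```bash
python3 -m pendant '[[[0,0,-0.5,0],[0,0,-0.9,0],[0,0,-0.9,0],[0,0,-0.5,0],[0,0,0,0]]]' 1; python3 st.py 468.6 -12.2 91; python3 - <<'E'
from h import *
d=get_image("side");P=cloud(d);crop(d,210,160,310,260,5,"r1.png")
print(P[190:208,226:247,2].round().astype(int))
E
```

```text
clock: 5.7
ee_pos: [457.1, -13.0, 205.7]
eef_rot: [[0.999, 0.045, 0.005], [0.045, -0.999, -0.0], [0.005, 0.001, -1.0]]
force: [0.4, -0.1, 0.6]
width: 60.7
grasp_force: 0.0
t 5.7 tcp [457.08 -12.98 205.66] yaw 2.6 tilt [ 0.01 -0.   -1.  ] F [ 0.41 -0.13  0.6 ] T [0.02 0.02 0.01] w 60.691822336318936 g 0.0 q7 [ 0.42 -0.03 -0.48  1.93 -0.01  1.23 -1.58]
shift in rows units [ 0.37 -0.01  3.82]
[[ 29  29  28  31  29  29  26  29  35 211 212   4  -7   3   0   1   0  -5
    1   1   4]
 [ 32  31  28  24  30  28  29  26  29  25  -1  -2  -1   0   1  -3   1  -1
    1  -6  -6]
 [ 25  29  32  26  31  26  29  29  24  24  -3  -1   1  -2  -1  -4   0   0
    1   0   1]
 [ 25  32  30  25  29  30  31  25  21 122 120 119  -1   1   3   0  -3  -2
    0  -1  -3]
 [ 25  24  30  24  28  21 114 120 116 118 124 120 118 117 119   1  -4  -2
    0   1  -2]
 [ 23  25  26  22  24 119 118 119 124 124 120 123 119 119 125 122   2  -8
    1   3   1]
 [ 21  22  19  19 118 117 119 116 119 120 121 117 119 120 117 119 123   0
    0   2  -1]
 [ 10  14  12 120 121 120 119 123 117 118 119 116 125 118 122 124 119 118
   -4   2 
[... 195 characters left out ...]
3 120 125 121 120 124 118 118 118 120 116 118 120 119 124 113
   -2   1   2]
 [ 66  68  -3 115 115 124 117 115 118 116 121 117 117 118 119 120 122 114
    7   1  -2]
 [  1  91  93 114 115 119 121 119 115 118 120 116 118 117 121 116 116 113
    0  -1   0]
 [ 86  84  87 109 115 117 118 118 118 123 118 118 118 120 117 117 116 107
   46   1  -1]
 [ 83  86  88 101 107 113 120 116 116 120 118 115 118 117 117 116 106 102
   81  47   0]
 [ 82  85  86  96 107 105 111 111 113 114 119 117 115 113 112 106 103  94
   86  48  48]
 [ 76  85  86  89 100 104 104 111 108 112 112 115 108 109 108 104  97  88
   91  87  45]
 [ 72  79  86  83  98  97 101 100 102 103 108 102 107  99 100  96  90  83
   90  84  84]]
```

View pics/r1.png

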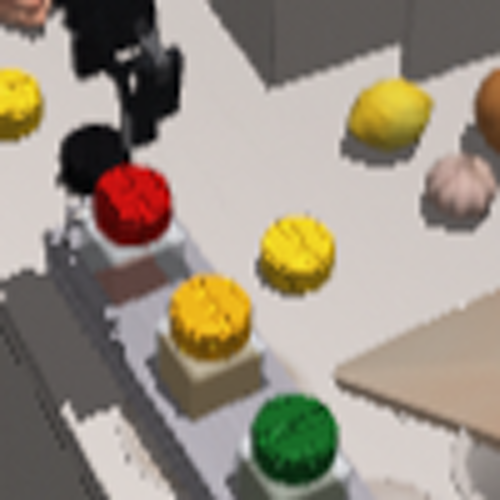

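Both flaps are shut: red at crop (132,200) and green at (293,435), both flat. I'll go down over the red cap with the jaws open along y.

```bash
python3 -m pendant '[[[0.4,-0.02,0.9,0],[0,0,0.9,0],[0,0,0.9,0],[0,0,0.6,0],[0,0,0,0],[0,0,0.3,0],[0,0,0.2,0],[0,0,0,0],[0,0,0,0]]]' 1; python3 st.py 469.3 -12 88.5
```

```text
clock: 6.5
ee_pos: [467.5, -11.6, 89.2]
eef_rot: [[0.999, 0.045, 0.0], [0.045, -0.999, 0.0], [0.0, 0.0, -1.0]]
force: [1.2, 0.2, -0.6]
width: 85.7
grasp_force: 0.0
t 6.5 tcp [467.49 -11.56  89.18] yaw 2.6 tilt [ 0.  0. -1.] F [ 1.21  0.18 -0.56] T [ 0.   -0.    0.02] w 85.7254652673781 g 0.0 q7 [ 0.4   0.13 -0.49  2.04  0.07  0.99 -1.66]
shift in rows units [0.06 0.02 0.02]
```

```bash
python3 -m pendant '[[[0.05,0,0.02,0],[0,0,0,0],[0,0,0,0],[0,0,0,0],[0,0,0,0],[0,0,0,0],[0,0,0,0],[0,0,0,0]]]' 0 75; python3 st.py
```

```text
clock: 7.17
ee_pos: [469.6, -11.1, 89.2]
eef_rot: [[0.999, 0.046, 0.002], [0.046, -0.999, 0.0], [0.002, -0.0, -1.0]]
force: [-1.4, 1.2, 4.9]
width: 50.6
grasp_force: 77.1
t 7.1667 tcp [469.55 -11.07  89.24] yaw 2.6 tilt [ 0.  0. -1.] F [-1.38  1.23  4.92] T [ 0.27  0.12 -0.  ] w 50.60479335061291 g 77.08452604794729 q7 [ 0.39  0.13 -0.49  2.04  0.07  0.99 -1.66]
```

```bash
python3 -m pendant '[[[0,0,0,-0.03],[0,0,-0.006,-0.03],[0,0,-0.006,-0.03],[0,0,-0.006,-0.03],[0,0,-0.006,-0.03],[0,0,0,0],[0,0,0,0]]]'; python3 st.py
```

```text
clock: 7.75
ee_pos: [469.3, -11.2, 89.5]
eef_rot: [[0.871, 0.492, 0.001], [0.492, -0.871, 0.0], [0.001, 0.001, -1.0]]
force: [-0.3, 1.4, 4.9]
width: 50.4
grasp_force: 77.2
t 7.75 tcp [469.29 -11.23  89.54] yaw 29.5 tilt [ 0.  0. -1.] F [-0.3   1.42  4.95] T [ 0.3  -0.01  0.11] w 50.425869994038216 g 77.2497331201157 q7 [ 0.43  0.13 -0.53  2.04  0.08  0.99 -1.2 ]
```

```bash
python3 - <<'E'
from h import *
d=get_image("side");crop(d,215,165,275,225,8,"t1.png")
E
```

```text
(no output)
```

View pics/t1.png

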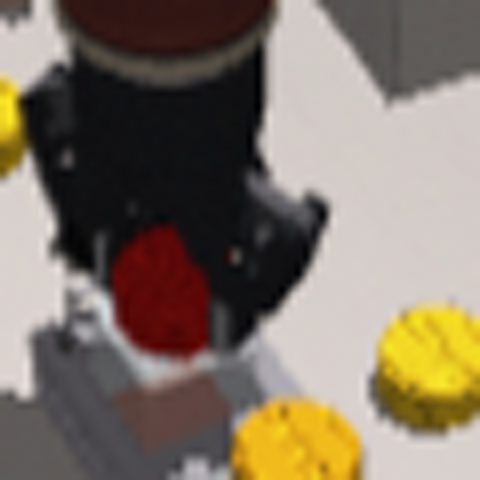

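The fingers hold the skirt squarely at crop (160,290), with the jar still seated. The tool followed the full 27° turn. I'll continue to about 80°.

```bash
python3 -m pendant '[[[0,0,-0.006,-0.03],[0,0,-0.006,-0.03],[0,0,-0.006,-0.03],[0,0,-0.006,-0.03],[0,0,-0.006,-0.03],[0,0,-0.006,-0.03],[0,0,-0.006,-0.03],[0,0,0,-0.03],[0,0,0,-0.03],[0,0,0,-0.03],[0,0,0,0],[0,0,0,0]]]'; python3 st.py
```

```text
clock: 8.8
ee_pos: [468.6, -11.6, 90.1]
eef_rot: [[0.116, 0.993, -0.0], [0.993, -0.116, 0.0], [0.0, -0.0, -1.0]]
force: [-0.1, 1.3, 0.2]
width: 50.5
grasp_force: 77.7
t 8.8 tcp [468.65 -11.56  90.08] yaw 83.3 tilt [-0.  0. -1.] F [-0.1   1.3   0.23] T [ 0.13 -0.13  0.05] w 50.50471978423223 g 77.68968065647641 q7 [ 0.5   0.14 -0.61  2.03  0.1   0.99 -0.27]
```

```bash
python3 -m pendant '[[[0,0,-0.05,0],[0,0,-0.05,0],[0,0,-0.05,0],[0,0,0,0],[0,0,0,0]]]'; python3 st.py; python3 - <<'E'
from h import *
d=get_image("side");crop(d,215,165,275,225,8,"t2.png")
E
```

```text
clock: 9.22
ee_pos: [468.8, -11.4, 94.9]
eef_rot: [[0.112, 0.994, 0.0], [0.994, -0.112, 0.0], [0.0, 0.0, -1.0]]
force: [0.1, 0.4, 0.9]
width: 50.9
grasp_force: 77.8
t 9.2167 tcp [468.82 -11.38  94.87] yaw 83.6 tilt [ 0.  0. -1.] F [0.1  0.42 0.93] T [ 0.17 -0.05 -0.01] w 50.85409756643413 g 77.76763644171297 q7 [ 0.51  0.14 -0.61  2.03  0.09  1.   -0.26]
```

View pics/t2.png

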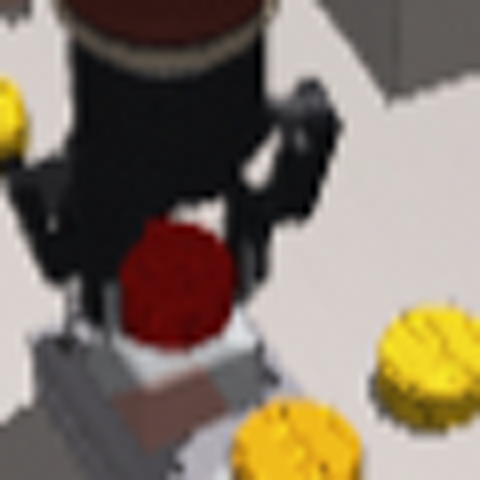

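The cap has risen and the spice patch in the jar at crop (170,410) looks unchanged. I'll check that numerically after another small lift.

```bash
python3 -m pendant '[[[0,0,-0.06,0],[0,0,-0.06,0],[0,0,0,0],[0,0,0,0]]]'; python3 st.py; python3 - <<'E'
from h import *
d=get_image("side");crop(d,215,165,275,225,8,"t3.png")
for n in("t1","t2","t3"):
    i=cv2.resize(cv2.imread(f"pics/{n}.png"),None,fx=.125,fy=.125,interpolation=cv2.INTER_AREA).astype(int)
    b=(i[...,2]-i[...,1]>18)&(i[...,2]-i[...,1]<80);b[:45]=0;b[57:]=0;b[:,30:]=0;b[:,:13]=0
    y,x=np.nonzero(b);print(n,b.sum(),x.mean(),y.mean(),y.min(),y.max())
    r=(i[...,2]>70)&(i[...,1]<25);r[:25]=0;r[:,:13]=0;r[:,31:]=0;y,x=np.nonzero(r);print("  red",x.mean(),y.mean(),y.max())
E
```

```text
clock: 9.6
ee_pos: [468.9, -11.6, 98.5]
eef_rot: [[0.112, 0.994, 0.0], [0.994, -0.112, -0.0], [-0.0, 0.0, -1.0]]
force: [0.8, 0.8, 0.3]
width: 50.5
grasp_force: 77.7
t 9.6 tcp [468.87 -11.56  98.47] yaw 83.6 tilt [ 0. -0. -1.] F [0.8  0.77 0.26] T [ 0.04 -0.08  0.05] w 50.50556013213475 g 77.73332436103374 q7 [ 0.51  0.13 -0.61  2.02  0.09  1.01 -0.25]
t1 90 21.333333333333332 50.31111111111111 45 56
  red 19.808823529411764 36.470588235294116 43
t2 85 21.44705882352941 50.576470588235296 46 56
  red 21.65680473372781 35.20710059171598 42
t3 84 21.44047619047619 50.67857142857143 46 56
  red 21.688235294117646 34.42941176470588 42
```

The jar stayed put while the cap rose. Lifting to about 20 mm above the mouth (TCP ≈ 130).

```bash
python3 -m pendant '[[[0,0,-0.1,0],[0,0,-0.15,0],[0,0,-0.2,0],[0,0,-0.2,0],[0,0,-0.2,0],[0,0,-0.2,0],[0,0,0,0],[0,0,0,0],[0,0,0,0],[0,0,0,0],[0,0,0,0],[0,0,0,0]]]'; python3 st.py 468.9 -11.7 130; python3 - <<'E'
from h import *
d=get_image("side");P=cloud(d);crop(d,205,165,305,265,6,"t4.png")
k=masks(d)["red"];k[:,:205]=0;k[:,260:]=0;k[225:]=0
q=P[k];q=q[(q[:,2]>90)&(q[:,2]<180)&(q[:,0]>420)];print(len(q),np.percentile(q,[2,50,98],axis=0).round())
E
```

```text
clock: 10.65
ee_pos: [468.6, -11.4, 129.6]
eef_rot: [[0.111, 0.994, -0.0], [0.994, -0.111, 0.0], [0.0, -0.001, -1.0]]
force: [-0.6, -0.4, -0.9]
width: 50.1
grasp_force: 77.8
t 10.65 tcp [468.57 -11.42 129.55] yaw 83.6 tilt [-0.  0. -1.] F [-0.6  -0.43 -0.93] T [ 0.    0.   -0.04] w 50.10391120257138 g 77.75615972772357 q7 [ 0.52  0.09 -0.61  1.99  0.06  1.08 -0.23]
shift in rows units [-0.01  0.01 -0.01]
180 [[443. -40. 139.]
 [466. -24. 158.]
 [486.   4. 164.]]
```

View pics/t4.png

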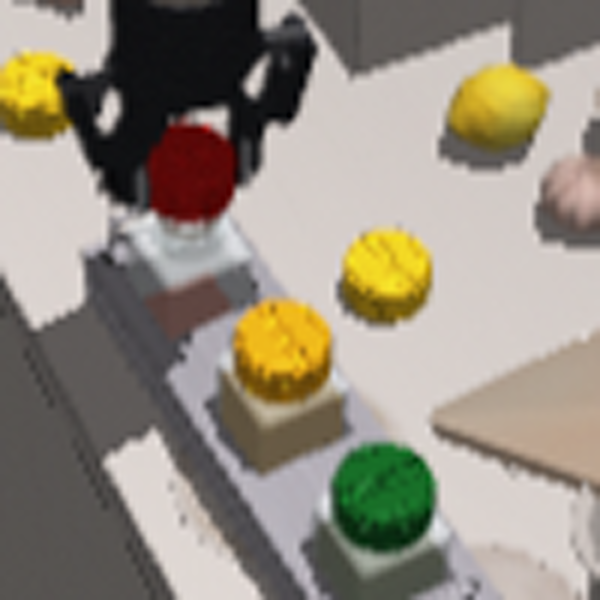

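The cap hangs level over the bare neck at crop (190,175). Its skirt top is at about 158 mm, so the lower edge is about 20 mm above the mouth, and all jars are seated.

```bash
python3 -c "
from cell import *
print(hand_in())"
```

```text
the job is handed in; nothing more can be done
None
```

I handed the job in at about 10.7 s of the 51 s allowed: both flaps are pressed shut, and the unscrewed red cap is held level about 20 mm above the jar's mouth. The last picture showed all the jars still seated; the hand-in call returned no verdict.

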